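# Right the tipped tablet bottle, then key the medicine locker and hold it unlocked

### The job

I want to pull open the drawer of the white medicine locker on the worktop, but its lock springs shut by itself, so please hold it unlocked for me. One of the tablet bottles on the lid has tipped over across the keyhole: stand it upright again on the middle of the black strip, in the gap between the other two, and leave those two standing where they are. Then take the red-headed key out of the wooden key block (the other two keys stay in it), work it all the way down into the keyhole, wiggling it past the sticky pins if need be, turn it a quarter turn clockwise to its stop, and finish there, still gripping the key and holding it turned.

Things in the scene. Friction and masses are not known exactly. Their poses are not given: they have to be found in the camera images.
- locker: White steel medicine locker, fixed: 250 mm deep (x), 190 mm wide (y), flat lid 85 mm up. Origin: centre of its underside; x from drawer front to back, y to its left, z up. A 6 mm lip runs along the lid's left and right edges. A flush black strip 62 mm wide runs front to back on the lid, centred on y = +54 mm; the keyhole is in a flush 44 mm steel plate at the right.
- gap (a point): Point on the lid surface, middle of the black strip, midway between the two standing bottles (they stand 92 mm in front of it and 92 mm behind it along the strip). Axes as the locker's.
- keyhole (a point): Centre of the keyhole, level with the lid; axes as the locker's. Slot 14 mm (x) by 6.2 mm (y), bevelled, straight down through a 5 mm plate into the plug's slot (13.6 x 5.6 mm). Two sticky sprung pins 10 and 16 mm down: passing them takes 5 to 15 N, less with a small wiggle. Home: head's underside on the plate; only then is the blade below the plate and can turn.
- lock_turn (a joint): Angle of the lock's plug: 0 at rest (locked), grows clockwise seen from above, to its stop at 1.57 (unlocked). A spring turns it back to 0 when it is not held: 0.04 N m at 0, 0.12 N m at the stop. The blade has play in the plug, so the key itself turns about 0.15 rad farther than the plug.
- bottle_tipped: The tipped tablet bottle, brown with a white cap: 49 mm in diameter, 94 mm tall (cap: the last 16 mm, 44 mm across), about 0.1 kg. Origin: centre of its foot; z along its axis from foot to cap. At the start it lies on the lid, foot at the black strip, cap to the right (the locker's -y) over the keyhole.
- bottle_front: Standing bottle of the same kind on the black strip, nearer the drawer front. Origin: centre of its foot, z up. Leave it.
- bottle_back: Standing bottle of the same kind on the black strip, at the back. Origin: centre of its foot, z up. Leave it.
- key_block: Oak key block, fixed: 138 mm long (x), 40 mm wide (y), 42 mm high, origin at the centre of its underside, z up. Three slots in its top, 15 x 6.6 mm and 35 mm deep, in a row along x, 42 mm apart, each with a key standing in it, blade down, head resting on the top of the block.
- key_red: The locker's key, red head, in one of the slots. Origin: centre of the head's underside; z up, x along the width, y across the thickness. Head: 10 mm thick (pinch across y), 32 mm disc centred 20 mm up, top at 36 mm, on a 22 mm wide foot. Below: round neck 4.8 mm thick to -8 mm, blade 12 mm (x) by 4 mm (y) to -20 mm, then a point, 5.6 mm wide at -29 mm. Fits either way round. 30 g.
- key_blue: Key of the same shape with a blue head, in another slot; leave it.
- key_yellow: Key of the same shape with a yellow head, in another slot; leave it.

How it is judged:
By the outcome, as a careful person would: the job done as asked, in the order asked, and still so for the second after the job is handed in, while the arm keeps its last pose, push and grip.
It also fails if it takes over 64 s, if anything falls off the work surface, if the arm or the gripper's body presses on something with over 40 N, if the wrist force passes 120 N, or if a joint passes its speed limit or range.

### The arm

A 6-joint arm with a two-finger parallel gripper is mounted at the origin on a cart in front of the work surface, level with it; the furniture and walls round the work are solid. World frame = base frame: x ahead of the robot, y to its left, z up, the work surface at z = 0. Lengths are in m, angles in rad, forces in N, time in s.
With the tool pointing down it reaches from about 0.375 to 0.975 m from the base axis. Payload 3.8 kg.
Tool frame: the origin (TCP) lies where the fingers leave the gripper's body, on its centre line; the fingertips stand 73 mm ahead of it and the grasp point (between the pads) lies env.tcp_to_grasp ahead of it (env.tcp_to_grasp is the distance from the TCP to the grasp point, in m); z points along the fingers, y is the line along which they close (so a half turn about z gives the same grasp; the last joint's range is limited). The gripper opens to 85 mm and grips with 20 to 120 N. Pads are 22 mm wide; open, the fingers measure 114 mm over their backs; the gripper's body (76 mm by 85 mm) begins 54 mm behind the grasp point. The pads swing forward as they close: fully open they stand 13 mm farther back than shut.
Start: joints at [1.313, 0.264, 1.604, -0, 1.274, -0.037], TCP at [0.148, 0.659, 0.304] pointing down, gripper open.
Joint ranges: [-2.63, 2.63], [-0.94, 2.18], [0.31, 2.57], [-1.31, 4.45], [0, 2.66], [-2.55, 2.55]. Speed limits (rad/s): [2.57, 2.57, 3.14, 3.14, 3.14, 3.14].

### API

Orientations are given as a unit quaternion [x, y, z, w].
In Python, from rig import telemetry, camera, camera_info, job_done, env gives the robot as it stands. The module is installed in compiled form; this text tells all that it offers.
- The arm moves only by the shell command python3 -m creep 'ROWS' [FORCE]. ROWS is JSON, a list of rows, each an object of numbers: "rx", "ry", "rz": the turn, a rotation vector about the tool's x, y, z in rad; "dx", "dy", "dz": the shift along the tool's x, y, z in units of 40 mm (1.0 is 40 mm); "jaw": the opening, from 0 (shut) to 1 (fully open). A call has exactly 10 rows; each row is the pose to reach, as a shift and turn from the pose commanded when the call began, along the tool's axes at that moment; what a row does not reach only later rows make up. A row lasts 1/8 s, in which the tool goes at most 62.5 mm and 10.7 degrees, less where a joint would pass 70% of its speed; a pose out of reach is approached as far as the arm can. A call with a gripper value outside its range is refused whole. The fingers move at their own pace and stop on an object; FORCE is the grip in N (left out, the last holds). Time passes only in rows, so rows that repeat a pose let the fingers close, or fill a call up. It gives the time, the measured TCP pose, the force, the opening and the grip force at its end, in the units of the state.
- telemetry.observe(): the state, without advancing time (a new reading comes with each control period).
- camera(name): name is "side" or "top" or "wrist"; returns (picture, depth): 384x512x3 uint8, red, green, blue; 384x512 float32, m along the optical axis (not along the pixel's ray), 0 where there is no reading.
- camera_info(name): a dict with "mtx" (3x3 intrinsics, pixels), "R" (3x3) and "t" (3): a world point X has camera coordinates R X + t. Camera axes: x right, y down, z forward; pixel columns grow to the right and rows downward; lengths in m; the calibration is good to about 2 mm. The wrist camera is an equidistant fisheye: a pixel r from the principal point sees the ray r / f radians off the axis. A picture is of the moment at which its call begins: read the wrist's pose just before it. camera_info takes no time and is no camera call; for the wrist camera it gives the pose at the moment of the call.
- job_done(): hands the job in; it is judged then, once.
The state is a dict: "t": time; "joints": joint angles; "dq": joint speeds; "joint_efforts": joint torques, N m; "ee_pos": TCP position; "ee_rot": TCP orientation; "wrist_force": force on the tool from outside, world axes, zero at the start; "torque": the same for the moment, N m; "finger_gap": finger opening in m; "grasp_force": force on a finger pad.
Only numpy, scipy, OpenCV 4.12 (cv2) and the standard library are available. Lean on these libraries where they do the work, as an engineer would, in place of code of your own. Each camera call takes 0.05 s, during which the arm holds its last target. There are 200 camera calls.

## Working session

There is one attempt and no reset: what is moved stays moved. The work goes in short steps, Python scripts to look and compute and a shell command to move; the robot and the scene stay as the last step left them, time stands still between calls to the robot, and variables do not carry over. Pictures are saved under pics/ and viewed, at most 10 in all, crops included, and the job is handed in when it is done.

```bash
mkdir -p pics
cat > h.py <<'E'
import numpy as np, cv2, json
from scipy.spatial.transform import Rotation as Ro
from rig import telemetry, camera, camera_info, job_done, env
def world(name):
    i=camera_info(name); p,d=camera(name); K=np.array(i["mtx"]);R=np.array(i["R"]);t=np.array(i["t"])
    v,u=np.mgrid[:384,:512]
    x=(u-K[0,2])/K[0,0]; y=(v-K[1,2])/K[1,1]
    if name=="wrist":
        r=np.hypot(x,y)+1e-9; k=np.tan(np.minimum(r,1.5))/r; x=x*k;y=y*k
    c=np.stack([x*d,y*d,d],-1)
    W=(c-t)@R
    W[d==0]=np.nan
    return p,d,W
def save(p,n): cv2.imwrite("pics/"+n+".png",p[...,::-1])
E
python3 - <<'E'
from h import *
o=telemetry.observe();print(o, env.tcp_to_grasp)
P=[]
for n in("top","side","wrist"):
    p,d,W=world(n);np.savez("%s0.npz"%n,p=p,W=W);P.append(p)
    i=camera_info(n);print(n,i)
save(np.hstack([cv2.resize(q,(400,300)) for q in P[1:]]),"b0"); save(P[0],"a0")
E
```

```text
{'t': 0.0, 'joints': array([ 1.31311866e+00,  2.64783292e-01,  1.60540178e+00, -4.22275290e-05,
        1.27374029e+00, -3.68607425e-02]), 'dq': array([ 0.00036419, -0.00047272, -0.00028188, -0.00088806, -0.00247266,
       -0.00057773]), 'joint_efforts': array([-8.66219052e-04, -5.15120816e+01, -3.67315006e+01, -1.87308019e-04,
        1.29331238e-02,  1.15432528e-05]), 'ee_pos': array([0.14767915, 0.65804125, 0.30252656]), 'ee_rot': array([ 1.10178046e-01,  9.93911182e-01, -1.15668756e-03, -1.51184069e-04]), 'wrist_force': array([0.50991942, 0.51869181, 0.56860489]), 'torque': array([-0.05714323,  0.0389452 ,  0.00164247]), 'grasp_force': 0.0, 'finger_gap': 0.08554904262247762} 0.0539
top {'mtx': array([[423.54536285,   0.        , 253.09015774],
       [  0.        , 423.54536285, 188.55897012],
       [  0.        ,   0.        ,   1.        ]]), 'R': array([[-0.02220301, -0.99945151, -0.0245705 ],
       [-0.98978224,  0.02543734, -0.14029991],
       [ 0.14084796,  0.02120436, -0.98980414]]), 't': array([0.31817436, 0.55113546, 0.84672494])}
side {'mtx': array([[351.60015611,   0.        , 256.35590262],
       [  0.        , 351.60015611, 189.81322247],
       [  0.        ,   0.        ,   1.        ]]), 'R': array([[ 0.99431454, -0.10592657, -0.01087039],
       [-0.05463894, -0.41991962, -0.90591506],
       [ 0.09139579,  0.90135846, -0.4233199 ]]), 't': array([-0.51131777,  0.21671116,  0.57660638])}
wrist {'mtx': array([[297.31863964,   0.        , 250.77160953],
       [  0.        , 297.31863964, 190.30086622],
       [  0.        ,   0.        ,   1.        ]]), 'R': array([[ 2.19556320e-01,  9.75599363e-01, -9.51815332e-04],
       [ 9.31315837e-01, -2.09299616e-01,  2.98067915e-01],
       [ 2.90595653e-01, -6.63291351e-02, -9.54544191e-01]]), 't': array([-0.67441693, -0.03809414,  0.37915675])}
```

View pics/a0.png

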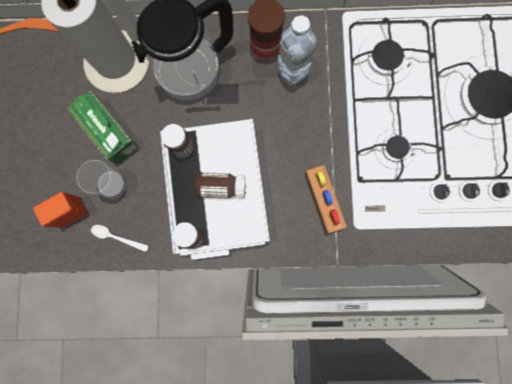

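View pics/b0.png

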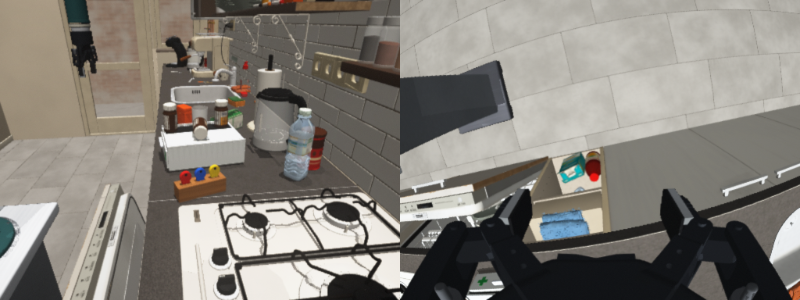

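The top view shows the locker around (215,187), with standing bottles at (180,138) and (187,237). The tipped bottle lies at (220,186) with its cap to the right. The key block is at (326,200), with red at (335,217), blue at (328,198) and yellow at (321,177). The side view agrees with this.

Run:
```python
from h import *
z=np.load("top0.npz");p=z["p"].astype(int);W=z["W"]
v,u=np.mgrid[:384,:512]
def reg(a,b,c,d):return (u>a)&(u<b)&(v>c)&(v<d)
def rect(m,n):
    q=W[m][:,:2].astype(np.float32);r=cv2.minAreaRect(q*1000);print(n,len(q),r,"z",np.median(W[m][:,2]));return r
Z=W[...,2]
L=reg(155,275,112,262)
print(np.histogram(Z[L],np.arange(0,.2,.01)))
m=L&(Z>.075)&(Z<.095);m=cv2.morphologyEx(m.astype(np.uint8),cv2.MORPH_OPEN,np.ones((3,3)))>0
rect(m,"lid")
for n,a in(("back",reg(150,200,110,160)),("front",reg(160,210,210,260))):
    m=a&(Z>.170)&(Z<.19);q=W[m];print(n,len(q),cv2.minEnclosingCircle((q[:,:2]*1000).astype(np.float32)),np.median(q[:,2]),q[:,:2].mean(0))
m=reg(190,255,165,210)&(Z>.105)&(Z<.16);r=rect(m,"tip");q=W[m];print(np.percentile(q[:,2],[2,50,98]))
m=reg(300,350,160,240)&(Z>.03)&(Z<.1);rect(m,"block+keys")
m=reg(300,350,160,240)&(Z>.03)&(Z<.052);rect(m,"block")
hsv=cv2.cvtColor(z["p"],cv2.COLOR_RGB2HSV)
for n,a in(("red",(hsv[...,0]<5)|(hsv[...,0]>172)),("blue",(hsv[...,0]>100)&(hsv[...,0]<130)),("yel",(hsv[...,0]>22)&(hsv[...,0]<34))):
    m=reg(305,350,160,235)&a&(hsv[...,1]>150)&(Z>.055);rect(m,n);print(W[m].mean(0),W[m].max(0))
# black strip, steel plate
m=L&(p.sum(2)<150)&(Z>.07)&(Z<.095);rect(m,"strip")
save(cv2.resize(z["p"][110:265,155:350],None,fx=4,fy=4,interpolation=2)[:600,:790],"c0")
```

```text
(array([1985,    0,    3,    2,    6,  207,  112,  128, 8778,  295,   69,
        198,  614,  528,   74,  184,   41,  802,  141]), array([0.  , 0.01, 0.02, 0.03, 0.04, 0.05, 0.06, 0.07, 0.08, 0.09, 0.1 ,
       0.11, 0.12, 0.13, 0.14, 0.15, 0.16, 0.17, 0.18, 0.19]))
lid 8989 ((562.8388671875, 382.45111083984375), (250.3598175048828, 190.0625), 6.354888916015625) z 0.0847130787230461
back 455 ((641.3468627929688, 445.599853515625), 21.953685760498047) 0.17863026908042173 [0.6403601  0.44477329]
front 488 ((461.4841003417969, 424.6150207519531), 22.09659194946289) 0.1783901511043437 [0.46121212 0.42391   ]
tip 1197 ((556.95849609375, 366.48284912109375), (94.31317138671875, 48.69508361816406), 85.4747543334961) z 0.12869429173738395
[0.11158351 0.12869429 0.13445982]
block+keys 1312 ((534.5431518554688, 152.71389770507812), (137.3098602294922, 40.784305572509766), 16.889665603637695) z 0.042186531460830345
block 1011 ((534.5431518554688, 152.71389770507812), (137.3098602294922, 40.784305572509766), 16.889665603637695) z 0.04152625977606395
red 73 ((494.1064147949219, 141.7421417236328), (27.779491424560547, 8.539154052734375), 17.954587936401367) z 0.07446134322647978
[0.49384819 0.14230963 0.07356613] [0.50723783 0.14858674 0.07961842]
blue 52 ((533.4596557617188, 154.7651824951172), (25.929468154907227, 6.2120161056518555), 15.352575302124023) z 0.07519101504614237
[0.53352026 0.15510852 0.07437618] [0.54585185 0.1606662  0.08075989]
yel 21 ((573.0503540039062, 165.77134704589844), (25.85000228881836, 7.277965068817139), 17.211618423461914) z 0.07327275783611262
[0.57069898 0.16591823 0.07250394] [0.58478611 0.17294593 0.07527316]
strip 89 ((619.4920654296875, 447.73712158203125), (48.494239807128906, 28.351646423339844), 88.82725524902344) z 0.0851647056477255
```

View pics/c0.png

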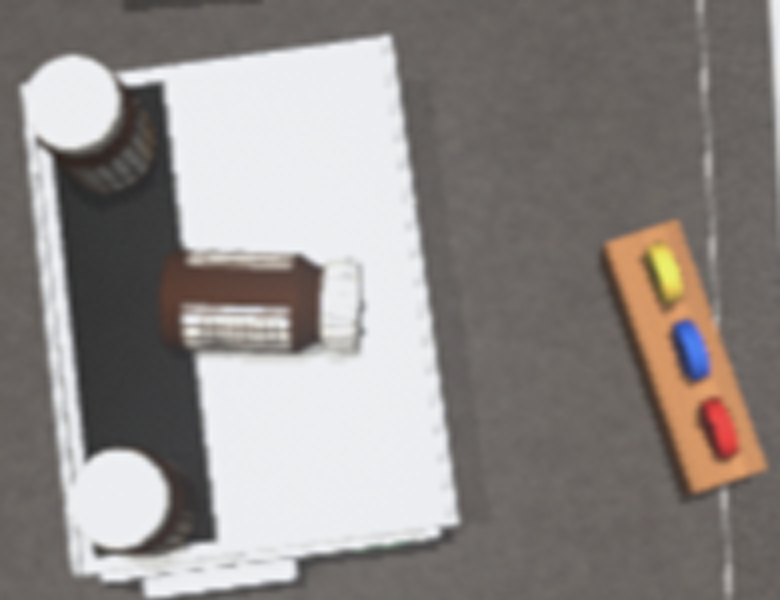

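The 4x crop shows the strip clear between the bottles, the tipped bottle with its cap over the keyhole area at crop (340,305), and the red key nearest the robot at (718,428). The locker yaw is about 6.5°.

Plan: grasp the bottle with the fingers tilted 45° toward its foot, swing it 90° about the closing line, and set it down.

```bash
cat >> h.py <<'E'
G=0.0539
def now():
    o=telemetry.observe(); return o,np.array(o["ee_pos"]),Ro.from_quat(o["ee_rot"])
def frame(y,z):
    y=np.array(y,float);y/=np.linalg.norm(y);z=np.array(z,float);z-=y*(z@y);z/=np.linalg.norm(z)
    return Ro.from_matrix(np.stack([np.cross(y,z),y,z],1))
def plan(p0,R0,g,R,n=""):
    "row (units) from pose p0,R0 to grasp point g, orientation R"
    tcp=np.array(g)-R.as_matrix()[:,2]*G
    d=R0.inv().apply(tcp-p0)/.04; r=(R0.inv()*R).as_rotvec()
    print(n,"d",d.round(3),"r",r.round(3),"deg",np.degrees(np.linalg.norm(r)).round(1),"mm",(np.linalg.norm(d)*40).round(),"tcp",tcp.round(3))
    return tcp,R
def st():
    o,p,R=now();g=p+R.as_matrix()[:,2]*G
    print("t",round(o["t"],2),"grasp",g.round(4),"y",R.as_matrix()[:,1].round(3),"z",R.as_matrix()[:,2].round(3),"F",o["wrist_force"].round(1),"T",o["torque"].round(3),"gap",round(o["finger_gap"],4),"gf",round(o["grasp_force"],1),"q",o["joints"].round(2))
b=np.array([-.079,-.997,0]); c=np.array([.997,-.079,0]); zz=np.array([0,0,1.])
lx=np.array([np.cos(.1125),np.sin(.1125),0]); ly=np.array([-lx[1],lx[0],0])
foot=np.array([.5607,.4133,.1095]); gapP=np.array([.5514,.4351,.085])
R1=frame(c,-zz-b); g1=foot+.055*b
R2=frame(lx,-zz-ly)
E
python3 - <<'E'
from h import *
o,p,R=now(); z1=R1.as_matrix()[:,2]
plan(p,R,g1-z1*.1+[0,0,.08],R1,"via")
E
```

```text
via d [-11.994  -7.767   0.126] r [-0.561  0.646  1.349] deg 91.5 mm 572.0 tcp [0.548 0.25  0.298]
```

```bash
python3 -m creep '[{"dx":-1.2,"dy":-0.78,"rx":-0.05,"ry":0.06,"rz":0.13,"jaw":1},{"dx":-2.4,"dy":-1.55,"rx":-0.11,"ry":0.13,"rz":0.27,"jaw":1},{"dx":-3.6,"dy":-2.33,"rx":-0.17,"ry":0.19,"rz":0.4,"jaw":1},{"dx":-4.8,"dy":-3.1,"rx":-0.22,"ry":0.26,"rz":0.54,"jaw":1},{"dx":-6,"dy":-3.88,"rx":-0.28,"ry":0.32,"rz":0.67,"jaw":1},{"dx":-7.2,"dy":-4.66,"rx":-0.34,"ry":0.39,"rz":0.81,"jaw":1},{"dx":-8.4,"dy":-5.44,"rx":-0.39,"ry":0.45,"rz":0.94,"jaw":1},{"dx":-9.6,"dy":-6.2,"rx":-0.45,"ry":0.52,"rz":1.08,"jaw":1},{"dx":-10.8,"dy":-7,"rx":-0.5,"ry":0.58,"rz":1.21,"jaw":1},{"dx":-12,"dy":-7.77,"dz":0.13,"rx":-0.56,"ry":0.646,"rz":1.35,"jaw":1}]' 40
python3 - <<'E'
from h import *
st();o,p,R=now(); z1=R1.as_matrix()[:,2]
plan(p,R,g1-z1*.05,R1,"pre");plan(p,R,g1,R1,"grasp")
E
```

```text
t 0.15 grasp [0.1477 0.6581 0.249 ] y [ 0.219  0.976 -0.002] z [-0.    -0.002 -1.   ] F [-0.3 -0.7 -0.4] T [-0.049 -0.023 -0.015] gap 0.0854 gf 0.0 q [ 1.31  0.26  1.61  0.    1.27 -0.04]
pre d [-11.869  -6.887   3.009] r [-0.561  0.646  1.349] deg 91.5 mm 562.0 tcp [0.551 0.285 0.183]
grasp d [-11.744  -6.011   3.891] r [-0.561  0.646  1.349] deg 91.5 mm 550.0 tcp [0.553 0.32  0.148]$[0]: bad value
```

```bash
python3 -m creep '[{"dx":-1.2,"dy":-0.78,"dz":0.0,"rx":-0.05,"ry":0.06,"rz":0.13,"jaw":1.0},{"dx":-2.4,"dy":-1.55,"dz":0.0,"rx":-0.11,"ry":0.13,"rz":0.27,"jaw":1.0},{"dx":-3.6,"dy":-2.33,"dz":0.0,"rx":-0.17,"ry":0.19,"rz":0.4,"jaw":1.0},{"dx":-4.8,"dy":-3.1,"dz":0.0,"rx":-0.22,"ry":0.26,"rz":0.54,"jaw":1.0},{"dx":-6.0,"dy":-3.88,"dz":0.0,"rx":-0.28,"ry":0.32,"rz":0.67,"jaw":1.0},{"dx":-7.2,"dy":-4.66,"dz":0.0,"rx":-0.34,"ry":0.39,"rz":0.81,"jaw":1.0},{"dx":-8.4,"dy":-5.44,"dz":0.0,"rx":-0.39,"ry":0.45,"rz":0.94,"jaw":1.0},{"dx":-9.6,"dy":-6.2,"dz":0.0,"rx":-0.45,"ry":0.52,"rz":1.08,"jaw":1.0},{"dx":-10.8,"dy":-7.0,"dz":0.0,"rx":-0.5,"ry":0.58,"rz":1.21,"jaw":1.0},{"dx":-12.0,"dy":-7.77,"dz":0.13,"rx":-0.56,"ry":0.646,"rz":1.35,"jaw":1.0}]' 40
python3 - <<'E'
from h import *
st();o,p,R=now(); z1=R1.as_matrix()[:,2]
plan(p,R,g1-z1*.05,R1,"pre");plan(p,R,g1,R1,"grasp")
E
```

```text
t: 1.4
ee_pos: [0.5497, 0.2484, 0.2992]
ee_rot: [0.68, 0.624, 0.283, -0.26]
wrist_force: [0.8, 0.3, 0.1]
finger_gap: 0.0856
grasp_force: 0.0
t 1.4 grasp [0.5529 0.2866 0.2613] y [ 0.996 -0.085 -0.001] z [ 0.06   0.707 -0.704] F [0.8 0.3 0.1] T [-0.31   0.024  0.041] gap 0.0856 gf 0.0 q [ 0.05  0.07  1.99  0.89  1.14 -0.28]
pre d [-1.417 -0.054  2.699] r [ 0.004 -0.004 -0.005] deg 0.4 mm 122.0 tcp [0.551 0.285 0.183]
grasp d [-1.421 -0.058  3.949] r [ 0.004 -0.004 -0.005] deg 0.4 mm 168.0 tcp [0.553 0.32  0.148]
```

```bash
python3 -m creep '[{"dx":-0.7,"dy":-0.02,"dz":1.0,"rx":0.0,"ry":0.0,"rz":0.0,"jaw":1.0},{"dx":-1.2,"dy":-0.05,"dz":2.0,"rx":0.0,"ry":0.0,"rz":0.0,"jaw":1.0},{"dx":-1.42,"dy":-0.05,"dz":2.7,"rx":0.0,"ry":0.0,"rz":0.0,"jaw":1.0},{"dx":-1.42,"dy":-0.06,"dz":3.2,"rx":0.0,"ry":0.0,"rz":0.0,"jaw":1.0},{"dx":-1.42,"dy":-0.06,"dz":3.7,"rx":0.0,"ry":0.0,"rz":0.0,"jaw":1.0},{"dx":-1.42,"dy":-0.06,"dz":4.0,"rx":0.0,"ry":0.0,"rz":0.0,"jaw":1.0},{"dx":-1.42,"dy":-0.06,"dz":4.0,"rx":0.0,"ry":0.0,"rz":0.0,"jaw":0.6},{"dx":-1.42,"dy":-0.06,"dz":4.0,"rx":0.0,"ry":0.0,"rz":0.0,"jaw":0.4},{"dx":-1.42,"dy":-0.06,"dz":4.0,"rx":0.0,"ry":0.0,"rz":0.0,"jaw":0.4},{"dx":-1.42,"dy":-0.06,"dz":4.0,"rx":0.0,"ry":0.0,"rz":0.0,"jaw":0.4}]' 40
python3 - <<'E'
from h import *
st();o,p,R=now()
p1,d,W=world("wrist"); save(p1,"w1")
E
```

```text
t: 2.65
ee_pos: [0.5521, 0.3233, 0.1466]
ee_rot: [0.678, 0.626, 0.282, -0.26]
wrist_force: [0.4, -1.4, 3.0]
finger_gap: 0.0475
grasp_force: 41.4
t 2.65 grasp [0.5552 0.3614 0.1085] y [ 0.997 -0.08   0.001] z [ 0.057  0.707 -0.705] F [ 0.4 -1.4  3. ] T [-0.127  0.009  0.019] gap 0.0475 gf 41.4 q [ 0.19  0.3   2.06  1.08  0.89 -0.49]
```

View pics/w1.png

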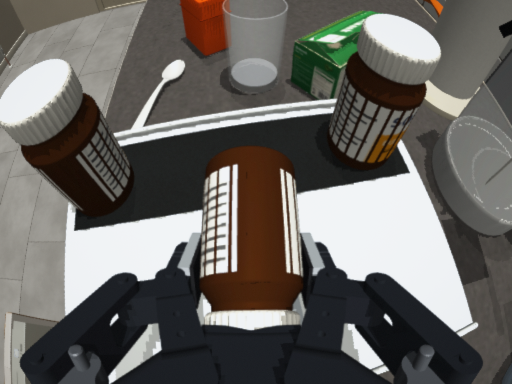

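The wrist view shows the bottle held squarely between the pads at (250,240), foot forward. The two standing bottles are undisturbed at (75,135) and (380,100), with free strip between them.

```bash
cat > up.py <<'E'
from h import *
import sys
st();o,p,R=now()
f=np.load("bot.npy") if len(sys.argv)>1 else np.concatenate([R.inv().apply(foot-p),R.inv().apply(b)])
if len(sys.argv)<2:
    f[1]=0; f[4]=0; np.save("bot.npy",f)
print("foot",(p+R.apply(f[:3])).round(4),"axis",R.apply(f[3:]).round(3),f.round(4))
# R2: y->lx, bottle axis->z
A=np.stack([[0,1,0],f[3:]/np.linalg.norm(f[3:])]);B=np.stack([lx,zz])
R2=Ro.align_vectors(B,A)[0]
for h in(.06,.01,.002):
    tcp=gapP+[0,0,h]-R2.apply(f[:3]); plan(p,R,tcp+R2.as_matrix()[:,2]*G,R2,h)
print("up", R.inv().apply([0,0,1]).round(3))
E
python3 up.py
```

```text
t 2.7 grasp [0.5552 0.3614 0.1085] y [ 0.997 -0.08   0.001] z [ 0.057  0.707 -0.705] F [-1.3 -2.   3.4] T [-0.084  0.024  0.015] gap 0.0475 gf 41.5 q [ 0.19  0.3   2.06  1.08  0.89 -0.49]
foot [0.5594 0.4134 0.1095] axis [-0.08  -0.997 -0.   ] [ 0.0375  0.      0.0902 -0.7054  0.     -0.7089]
0.06 d [ 4.181 -0.417  1.051] r [ 0.002 -1.565 -0.214] deg 90.5 mm 173.0 tcp [0.547 0.472 0.235]
0.01 d [ 3.295 -0.418  1.933] r [ 0.002 -1.565 -0.214] deg 90.5 mm 154.0 tcp [0.547 0.472 0.185]
0.002 d [ 3.153 -0.418  2.074] r [ 0.002 -1.565 -0.214] deg 90.5 mm 152.0 tcp [0.547 0.472 0.177]
up [ 0.709  0.001 -0.705]
```

```bash
python3 -m creep '[{"dx":0.5,"dy":0.0,"dz":-0.5,"rx":0.0,"ry":0.0,"rz":0.0,"jaw":0.4},{"dx":1.06,"dy":0.0,"dz":-1.06,"rx":0.0,"ry":-0.12,"rz":-0.02,"jaw":0.4},{"dx":1.5,"dy":-0.05,"dz":-1.2,"rx":0.0,"ry":-0.3,"rz":-0.04,"jaw":0.4},{"dx":1.9,"dy":-0.1,"dz":-1.0,"rx":0.0,"ry":-0.48,"rz":-0.065,"jaw":0.4},{"dx":2.3,"dy":-0.16,"dz":-0.7,"rx":0.0,"ry":-0.66,"rz":-0.09,"jaw":0.4},{"dx":2.7,"dy":-0.22,"dz":-0.4,"rx":0.0,"ry":-0.84,"rz":-0.115,"jaw":0.4},{"dx":3.1,"dy":-0.28,"dz":0.0,"rx":0.0,"ry":-1.02,"rz":-0.14,"jaw":0.4},{"dx":3.5,"dy":-0.33,"dz":0.35,"rx":0.0,"ry":-1.2,"rz":-0.164,"jaw":0.4},{"dx":3.85,"dy":-0.38,"dz":0.7,"rx":0.0,"ry":-1.38,"rz":-0.19,"jaw":0.4},{"dx":4.18,"dy":-0.42,"dz":1.05,"rx":0.002,"ry":-1.565,"rz":-0.214,"jaw":0.4}]'
python3 up.py x
```

```text
t: 3.95
ee_pos: [0.5465, 0.4732, 0.2346]
ee_rot: [0.615, 0.689, -0.256, 0.286]
wrist_force: [0.7, -0.4, -1.8]
finger_gap: 0.0478
grasp_force: 41.7
t 3.95 grasp [0.5508 0.4352 0.1966] y [ 0.994  0.114 -0.001] z [ 0.08  -0.704 -0.705] F [ 0.7 -0.4 -1.8] T [0.485 0.022 0.012] gap 0.0478 gf 41.7 q [ 0.87  0.69  1.27 -0.55  1.75  0.82]
foot [0.5506 0.4359 0.1444] axis [0.001 0.005 1.   ] [ 0.0375  0.      0.0902 -0.7054  0.     -0.7089]
0.06 d [-0.038  0.015  0.009] r [0.    0.005 0.002] deg 0.3 mm 2.0 tcp [0.547 0.472 0.235]
0.01 d [0.848 0.017 0.891] r [0.    0.005 0.002] deg 0.3 mm 49.0 tcp [0.547 0.472 0.185]
0.002 d [0.99  0.017 1.032] r [0.    0.005 0.002] deg 0.3 mm 57.0 tcp [0.547 0.472 0.177]
up [-0.709 -0.001 -0.705]
```

```bash
python3 -m creep '[{"dx":0.2,"dy":0.02,"dz":0.2,"rx":0.0,"ry":0.0,"rz":0.0,"jaw":0.4},{"dx":0.4,"dy":0.02,"dz":0.4,"rx":0.0,"ry":0.0,"rz":0.0,"jaw":0.4},{"dx":0.6,"dy":0.02,"dz":0.6,"rx":0.0,"ry":0.0,"rz":0.0,"jaw":0.4},{"dx":0.7,"dy":0.02,"dz":0.75,"rx":0.0,"ry":0.0,"rz":0.0,"jaw":0.4},{"dx":0.8,"dy":0.02,"dz":0.85,"rx":0.0,"ry":0.0,"rz":0.0,"jaw":0.4},{"dx":0.85,"dy":0.02,"dz":0.89,"rx":0.0,"ry":0.0,"rz":0.0,"jaw":0.4},{"dx":0.85,"dy":0.02,"dz":0.89,"rx":0.0,"ry":0.0,"rz":0.0,"jaw":0.4},{"dx":0.85,"dy":0.02,"dz":0.89,"rx":0.0,"ry":0.0,"rz":0.0,"jaw":0.4},{"dx":0.85,"dy":0.02,"dz":0.89,"rx":0.0,"ry":0.0,"rz":0.0,"jaw":0.4},{"dx":0.85,"dy":0.02,"dz":0.89,"rx":0.0,"ry":0.0,"rz":0.0,"jaw":0.4}]'
python3 up.py x
python3 - <<'E'
from h import *
p,d,W=world("side"); save(cv2.resize(p[90:240,180:340],None,fx=3.6,fy=3.6,interpolation=2),"s2")
p,d,W=world("wrist"); Z=W[...,2]
for n,m in(("cap",(Z>.183)&(Z<.194)),("front",(Z>.172)&(Z<.19)&(W[...,0]<.5)),("back",(Z>.172)&(Z<.19)&(W[...,0]>.61))):
    m&=(abs(W[...,0]-.55)<.13)&(abs(W[...,1]-.435)<.07)&(p.min(2)>120)
    q=W[m]
    if len(q)>10: print(n,len(q),cv2.minEnclosingCircle((q[:,:2]*1000).astype(np.float32)),np.linalg.lstsq(np.c_[q[:,:2]-q[:,:2].mean(0),np.ones(len(q))],q[:,2],rcond=None)[0].round(3))
E
```

```text
t: 5.2
ee_pos: [0.5474, 0.4712, 0.1852]
ee_rot: [0.615, 0.69, -0.255, 0.284]
wrist_force: [-0.6, -0.3, -1.2]
finger_gap: 0.0474
grasp_force: 41.7
t 5.2 grasp [0.5516 0.4335 0.147 ] y [ 0.994  0.113 -0.002] z [ 0.078 -0.701 -0.709] F [-0.6 -0.3 -1.2] T [ 0.495  0.006 -0.004] gap 0.0474 gf 41.7 q [ 0.87  0.73  1.31 -0.54  1.69  0.86]
foot [0.5514 0.4344 0.0948] axis [0.002 0.    1.   ] [ 0.0375  0.      0.0902 -0.7054  0.     -0.7089]
0.06 d [-0.873 -0.003 -0.902] r [-0.001 -0.     0.002] deg 0.1 mm 50.0 tcp [0.547 0.472 0.235]
0.01 d [ 0.008 -0.001 -0.016] r [-0.001 -0.     0.002] deg 0.1 mm 1.0 tcp [0.547 0.472 0.185]
0.002 d [ 0.149 -0.001  0.126] r [-0.001 -0.     0.002] deg 0.1 mm 8.0 tcp [0.547 0.472 0.177]
up [-0.705 -0.002 -0.709]
front 678 ((467.32763671875, 446.4586181640625), 33.000484466552734) [-0.014 -0.105  0.176]
back 645 ((636.366943359375, 451.0071716308594), 21.060550689697266) [ 0.055 -0.168  0.176]
```

View pics/s2.png

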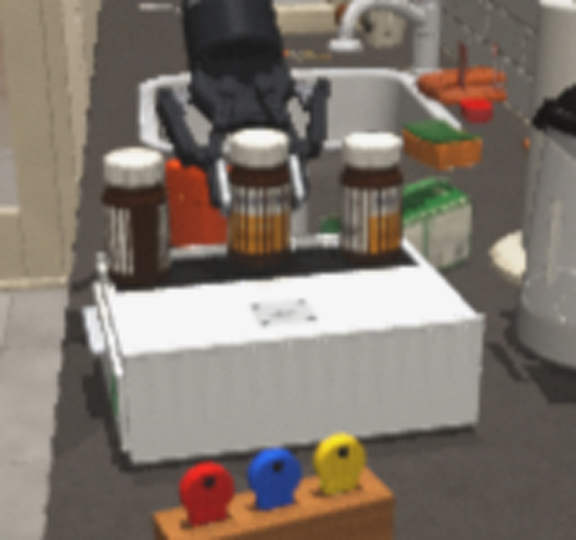

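The side crop shows the bottle upright in the gripper at (258,200), between the other two at (135,215) and (372,195). The keyhole plate is uncovered at (283,312). Now I'll set it down.

```bash
python3 -m creep '[{"dx":0.04,"dy":0.0,"dz":0.03,"rx":0.0,"ry":0.0,"rz":0.0,"jaw":0.4},{"dx":0.07,"dy":0.0,"dz":0.06,"rx":0.0,"ry":0.0,"rz":0.0,"jaw":0.4},{"dx":0.1,"dy":0.0,"dz":0.08,"rx":0.0,"ry":0.0,"rz":0.0,"jaw":0.4},{"dx":0.12,"dy":0.0,"dz":0.1,"rx":0.0,"ry":0.0,"rz":0.0,"jaw":0.4},{"dx":0.14,"dy":0.0,"dz":0.12,"rx":0.0,"ry":0.0,"rz":0.0,"jaw":0.4},{"dx":0.15,"dy":0.0,"dz":0.13,"rx":0.0,"ry":0.0,"rz":0.0,"jaw":0.4},{"dx":0.16,"dy":0.0,"dz":0.14,"rx":0.0,"ry":0.0,"rz":0.0,"jaw":0.4},{"dx":0.17,"dy":0.0,"dz":0.15,"rx":0.0,"ry":0.0,"rz":0.0,"jaw":0.4},{"dx":0.17,"dy":0.0,"dz":0.15,"rx":0.0,"ry":0.0,"rz":0.0,"jaw":0.4},{"dx":0.17,"dy":0.0,"dz":0.15,"rx":0.0,"ry":0.0,"rz":0.0,"jaw":0.4}]'
python3 up.py x|head -2
```

```text
t: 6.55
ee_pos: [0.5472, 0.4718, 0.1769]
ee_rot: [0.615, 0.69, -0.255, 0.284]
wrist_force: [-2.3, -0.3, 5.9]
finger_gap: 0.0475
grasp_force: 42.2
t 6.55 grasp [0.5514 0.434  0.1387] y [ 0.994  0.113 -0.001] z [ 0.078 -0.701 -0.709] F [-2.3 -0.3  5.9] T [-0.259  0.258 -0.248] gap 0.0475 gf 42.2 q [ 0.87  0.74  1.31 -0.54  1.68  0.86]
foot [0.5513 0.4349 0.0865] axis [0.001 0.001 1.   ] [ 0.0375  0.      0.0902 -0.7054  0.     -0.7089]
```

```bash
python3 -m creep '[{"dx":0.0,"dy":0.0,"dz":0.0,"rx":0.0,"ry":0.0,"rz":0.0,"jaw":0.62},{"dx":0.0,"dy":0.0,"dz":0.0,"rx":0.0,"ry":0.0,"rz":0.0,"jaw":0.72},{"dx":0.0,"dy":0.0,"dz":0.0,"rx":0.0,"ry":0.0,"rz":0.0,"jaw":0.8},{"dx":0.0,"dy":0.0,"dz":0.0,"rx":0.0,"ry":0.0,"rz":0.0,"jaw":0.8},{"dx":0.0,"dy":0.0,"dz":-0.2,"rx":0.0,"ry":0.0,"rz":0.0,"jaw":0.8},{"dx":0.0,"dy":0.0,"dz":-0.5,"rx":0.0,"ry":0.0,"rz":0.0,"jaw":0.8},{"dx":0.0,"dy":0.0,"dz":-1.0,"rx":0.0,"ry":0.0,"rz":0.0,"jaw":0.8},{"dx":0.0,"dy":0.0,"dz":-1.7,"rx":0.0,"ry":0.0,"rz":0.0,"jaw":0.8},{"dx":0.0,"dy":0.0,"dz":-2.5,"rx":0.0,"ry":0.0,"rz":0.0,"jaw":0.8},{"dx":0.0,"dy":0.0,"dz":-3.5,"rx":0.0,"ry":0.0,"rz":0.0,"jaw":0.8}]'
cat >> h.py <<'E'
def caps(): # cap tops in the side+top cams
    for n in("top",):
        p,d,W=world(n);Z=W[...,2]
        q=W[(Z>.165)&(Z<.19)&(abs(W[...,0]-.55)<.13)&(abs(W[...,1]-.435)<.06)&(p.min(2)>100)]
        for x in(.4612,.5514,.6404):
            s=q[abs(q[:,0]-x)<.04]
            if len(s)>20: print(n,x,len(s),s.mean(0).round(4),cv2.minEnclosingCircle((s[:,:2]*1000).astype(np.float32)))
    return p
def plate(n):
    p,d,W=world(n); C=np.array([.5628,.3825,.085])
    L=(W-C)@np.stack([lx,ly,zz],1)
    return p,W,L
E
python3 - <<'E'
from h import *
st();save(caps(),"t3")
p,W,L=plate("side")
m=(abs(L[...,2])<.01)&(abs(L[...,0])<.115)&(L[...,1]>-.09)&(L[...,1]<.02)
np.savez("side1.npz",p=p,L=L)
g=p.mean(2); bad=m&(g<.9*np.median(g[m])); print(m.sum(),bad.sum(),np.median(g[m]),np.percentile(L[bad],[0,5,50,95,100],axis=0).round(4))
p,W,L=plate("top")
m=(abs(L[...,2])<.01)&(abs(L[...,0])<.115)&(L[...,1]>-.09)&(L[...,1]<.02)
g=p.mean(2); bad=m&(g<.9*np.median(g[m])); print(m.sum(),bad.sum(),np.percentile(L[bad],[0,5,50,95,100],axis=0).round(4))
save(cv2.resize(p[110:265,155:350],None,fx=4,fy=4,interpolation=2)[:600,:790],"t3")
E
```

```text
t: 7.8
ee_pos: [0.536, 0.5707, 0.2763]
ee_rot: [0.615, 0.69, -0.255, 0.284]
wrist_force: [0.6, 0.4, 0.4]
finger_gap: 0.0679
grasp_force: 0.0
t 7.8 grasp [0.5402 0.5329 0.2381] y [ 0.994  0.113 -0.002] z [ 0.078 -0.701 -0.709] F [0.6 0.4 0.4] T [ 0.343  0.06  -0.039] gap 0.0679 gf 0.0 q [ 0.95  0.81  1.   -0.53  1.92  0.8 ]
top 0.4612 489 [0.4613 0.4238 0.1783] ((461.3755798339844, 424.52435302734375), 22.040599822998047)
top 0.5514 468 [0.5516 0.4344 0.1783] ((551.9932250976562, 435.0039367675781), 21.838199615478516)
top 0.6404 450 [0.6403 0.4451 0.1783] ((641.39599609375, 445.7643127441406), 22.140697479248047)
1283 81 245.33333333333334 [[-0.1096 -0.0899 -0.0088]
 [-0.0964 -0.0609 -0.002 ]
 [-0.0134 -0.0363  0.0008]
 [ 0.0723  0.0197  0.0021]
 [ 0.0835  0.02    0.0027]]
6157 52 [[-0.0256 -0.0619 -0.01  ]
 [-0.0248 -0.0602 -0.0086]
 [-0.0051 -0.039  -0.0003]
 [ 0.0115 -0.0234  0.0018]
 [ 0.0136 -0.0216  0.0027]]
```

View pics/t3.png

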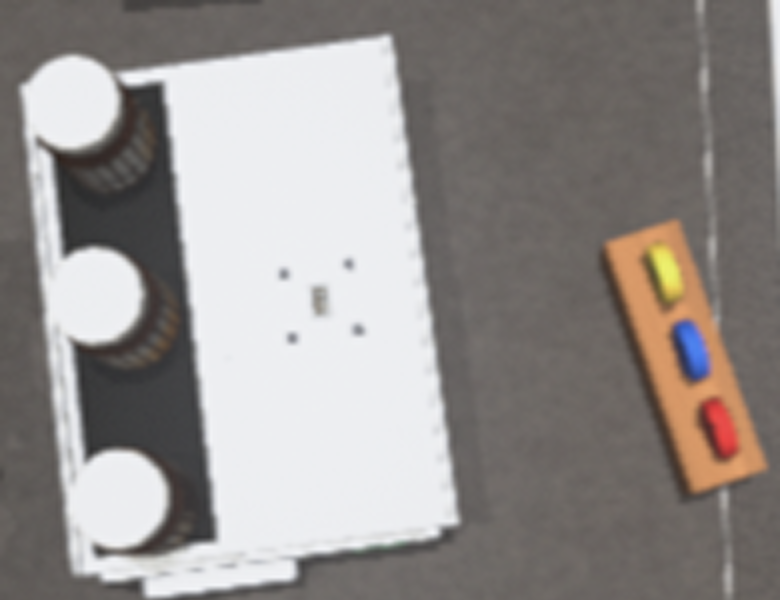

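The top crop shows all three bottles standing on the strip, the middle one within 0.5 mm of the gap. The plate's four screws are visible, with the slot at crop (320,300), and the three keys are untouched. Next I'll work out the keyhole and the key grasp.

```bash
cat >> h.py <<'E'
a=np.radians(16.9); ky=np.array([-np.sin(a),np.cos(a),0]); kx=np.array([np.cos(a),np.sin(a),0])
keyP=np.array([.5345,.1527,.042])-.042*kx
RK=frame(ky,-zz); RH=frame(ly,-zz)
def ray(n,u,v,z):
    i=camera_info(n);K=np.array(i["mtx"]);R=np.array(i["R"]);t=np.array(i["t"]);x=np.array([(u-K[0,2])/K[0,0],(v-K[1,2])/K[1,1]])
    r=np.linalg.norm(x)
    if n=="wrist": x=x*np.tan(r)/r
    d=R.T@np.r_[x,1];c=-R.T@t
    return c+d*(z-c[2])/d[2]
E
python3 - <<'E'
from h import *
S=[ray("top",155+(x+.5)/4-.5,110+(y+.5)/4-.5,.085) for x,y in((284,274),(349,264),(292,338),(359,330),(319.5,300))]
print(np.round(S,4),np.mean(S[:4],0)); C=np.array([.5628,.3825,.085]); print([((s-C)@np.stack([lx,ly],1)).round(4) for s in S])
p,W,L=plate("side");g=p.mean(2)
m=(abs(L[...,2])<.006)&(abs(L[...,0]+.005)<.026)&(abs(L[...,1]+.04)<.026);v,u=np.nonzero(m)
print("side",u.min(),u.max(),v.min(),v.max());print(g[v.min():v.max()+1,u.min():u.max()+1].astype(int))
o,p,R=now()
plan(p,R,[.52,.36,.30],Ro.from_euler("z",50,degrees=True)*frame(lx,-zz-.4*ly),"mid"); plan(p,R,keyP+[0,0,.096],RK,"pre")
E
```

```text
[[0.5752 0.3587 0.085 ]
 [0.5794 0.3259 0.085 ]
 [0.5427 0.3551 0.085 ]
 [0.5458 0.3216 0.085 ]
 [0.5615 0.3411 0.085 ]] [0.56077446 0.34033322 0.085     ]
[array([ 0.0096, -0.025 ]), array([ 0.0102, -0.0581]), array([-0.0231, -0.0249]), array([-0.0237, -0.0587]), array([-0.0059, -0.041 ])]
side 250 272 172 180
[[245 245 245 245 245 245 245 245 245 244 244 244 243 241 242 245 245 245
  245 245 245 245 245]
 [243 242 242 241 239 239 239 239 237 236 233 231 220 194 206 239 245 245
  245 245 245 245 245]
 [201 201 222 229 229 228 228 228 227 226 224 222 213 200 206 231 241 245
  245 246 246 245 245]
 [180 182 211 220 220 222 221 219 220 219 218 220 219 219 221 226 233 244
  245 246 245 245 245]
 [212 209 217 218 221 217 210 191 200 202 195 202 213 221 222 223 227 239
  245 245 246 245 245]
 [230 219 219 219 215 201 191 178 187 197 197 210 217 221 221 216 206 221
  240 245 245 245 245]
 [239 223 216 214 212 210 208 207 208 212 213 220 221 221 215 185 162 184
  233 244 245 246 245]
 [243 229 201 173 183 217 222 222 223 223 225 229 230 232 231 223 222 227
  238 245 245 245 245]
 [245 239 220 199 219 232 236 238 239 240 240 241 241 242 242 242 243 243
  244 245 245 245 245]]
mid d [-4.757 -1.384  2.115] r [-0.481  0.375 -0.733] deg 54.6 mm 215.0 tcp [0.503 0.371 0.35 ]
pre d [-6.021 -2.264  8.937] r [-0.68   0.567 -1.652] deg 107.4 mm 440.0 tcp [0.494 0.14  0.192]
```

```bash
python3 -m creep '[{"dx":-0.95,"dy":-0.28,"dz":0.3,"rx":-0.09,"ry":0.07,"rz":-0.14,"jaw":0.8},{"dx":-1.9,"dy":-0.55,"dz":0.7,"rx":-0.19,"ry":0.15,"rz":-0.29,"jaw":0.8},{"dx":-2.9,"dy":-0.83,"dz":1.1,"rx":-0.29,"ry":0.22,"rz":-0.44,"jaw":0.7},{"dx":-3.85,"dy":-1.1,"dz":1.6,"rx":-0.38,"ry":0.3,"rz":-0.58,"jaw":0.6},{"dx":-4.75,"dy":-1.38,"dz":2.1,"rx":-0.48,"ry":0.37,"rz":-0.73,"jaw":0.5},{"dx":-5.4,"dy":-1.55,"dz":3.1,"rx":-0.52,"ry":0.41,"rz":-0.91,"jaw":0.5},{"dx":-6.0,"dy":-1.75,"dz":4.1,"rx":-0.56,"ry":0.45,"rz":-1.09,"jaw":0.5},{"dx":-6.6,"dy":-1.9,"dz":5.1,"rx":-0.6,"ry":0.49,"rz":-1.27,"jaw":0.5},{"dx":-7.2,"dy":-2.1,"dz":6.1,"rx":-0.64,"ry":0.53,"rz":-1.45,"jaw":0.5},{"dx":-7.78,"dy":-2.26,"dz":7.16,"rx":-0.68,"ry":0.567,"rz":-1.65,"jaw":0.5}]'
python3 - <<'E'
from h import *
st();o,p,R=now()
S=[ray("side",x,y,.085) for x,y in((263,173),(250.5,175),(266,178.1),(253,179.1),(257.5,176.7))];print(np.round(S,4),np.mean(S[:4],0))
plan(p,R,keyP+[0,0,.076],RK,"pre");plan(p,R,keyP+[0,0,.026],RK,"grasp")
E
```

```text
t: 9.25
ee_pos: [0.4933, 0.1454, 0.2926]
ee_rot: [-0.081, 0.996, -0.011, 0.025]
wrist_force: [-0.2, -0.3, 0.6]
finger_gap: 0.0425
grasp_force: 0.0
t 9.25 grasp [0.4961 0.1444 0.2388] y [-0.16   0.987 -0.027] z [ 0.053 -0.018 -0.998] F [-0.2 -0.3  0.6] T [-0.04   0.043  0.043] gap 0.0425 gf 0.0 q [ 0.25 -0.06  1.98 -0.03  1.17 -1.47]
[[0.5713 0.3631 0.085 ]
 [0.5377 0.3539 0.085 ]
 [0.5747 0.3285 0.085 ]
 [0.5415 0.3264 0.085 ]
 [0.5544 0.3403 0.085 ]] [0.5562868  0.34298937 0.085     ]
pre d [ 0.142 -0.043  3.016] r [-0.03   0.047 -0.133] deg 8.3 mm 121.0 tcp [0.494 0.14  0.172]
grasp d [ 0.203 -0.01   4.264] r [-0.03   0.047 -0.133] deg 8.3 mm 171.0 tcp [0.494 0.14  0.122]
```

```bash
python3 -m creep '[{"dx":0.05,"dy":-0.02,"dz":0.6,"rx":-0.03,"ry":0.047,"rz":-0.1,"jaw":0.5},{"dx":0.1,"dy":-0.04,"dz":1.3,"rx":-0.03,"ry":0.047,"rz":-0.133,"jaw":0.5},{"dx":0.14,"dy":-0.04,"dz":2.0,"rx":-0.03,"ry":0.047,"rz":-0.133,"jaw":0.5},{"dx":0.14,"dy":-0.04,"dz":2.6,"rx":-0.03,"ry":0.047,"rz":-0.133,"jaw":0.5},{"dx":0.14,"dy":-0.04,"dz":2.9,"rx":-0.03,"ry":0.047,"rz":-0.133,"jaw":0.5},{"dx":0.14,"dy":-0.04,"dz":3.0,"rx":-0.03,"ry":0.047,"rz":-0.133,"jaw":0.5},{"dx":0.14,"dy":-0.04,"dz":3.0,"rx":-0.03,"ry":0.047,"rz":-0.133,"jaw":0.5},{"dx":0.14,"dy":-0.04,"dz":3.0,"rx":-0.03,"ry":0.047,"rz":-0.133,"jaw":0.5},{"dx":0.14,"dy":-0.04,"dz":3.0,"rx":-0.03,"ry":0.047,"rz":-0.133,"jaw":0.5},{"dx":0.14,"dy":-0.04,"dz":3.0,"rx":-0.03,"ry":0.047,"rz":-0.133,"jaw":0.5}]'
python3 - <<'E'
from h import *
st();o,p,R=now()
plan(p,R,keyP+[0,0,.026],RK,"grasp")
q,d,W=world("wrist"); hsv=cv2.cvtColor(q,cv2.COLOR_RGB2HSV)
m=((hsv[...,0]<6)|(hsv[...,0]>172))&(hsv[...,1]>150)&(abs(W[...,0]-.494)<.06)&(abs(W[...,1]-.14)<.05)&(W[...,2]>.05)
print(m.sum(),W[m].mean(0),np.median(W[m],0),"along kx,ky:",np.percentile((W[m]-keyP)@np.stack([kx,ky,zz],1),[2,50,98],axis=0).round(4))
save(q,"w4")
E
```

```text
t: 10.5
ee_pos: [0.4966, 0.1432, 0.1747]
ee_rot: [-0.145, 0.989, -0.0, 0.002]
wrist_force: [-0.1, -0.6, 0.2]
finger_gap: 0.0429
grasp_force: 0.0
t 10.5 grasp [0.4968 0.1432 0.1208] y [-0.287  0.958 -0.001] z [ 0.004  0.    -1.   ] F [-0.1 -0.6  0.2] T [-0.014  0.008 -0.022] gap 0.0429 gf 0.0 q [ 0.23  0.08  2.07 -0.    0.99 -1.63]
grasp d [ 0.079 -0.047  1.32 ] r [-0.001  0.004 -0.004] deg 0.3 mm 53.0 tcp [0.494 0.14  0.122]
717 [0.48718824 0.14045106 0.07392038] [0.48631612 0.14045606 0.07552997] along kx,ky: [[-0.0176 -0.0026  0.0204]
 [-0.0077  0.0022  0.0335]
 [ 0.0082  0.0066  0.0364]]
```

View pics/w4.png

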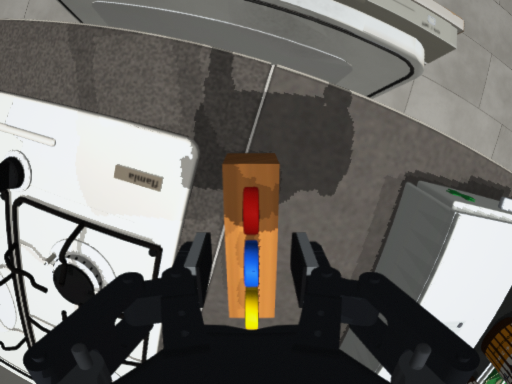

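The wrist view shows the red key at (251,210), centred between the open fingers, with blue at (251,265) and yellow at (251,308) beyond it. I'll go down and grip.

```bash
python3 -m creep '[{"dx":0.04,"dy":-0.01,"dz":0.4,"rx":0.0,"ry":0.004,"rz":-0.004,"jaw":0.4},{"dx":0.08,"dy":-0.02,"dz":0.8,"rx":0.0,"ry":0.004,"rz":-0.004,"jaw":0.4},{"dx":0.08,"dy":-0.02,"dz":1.1,"rx":0.0,"ry":0.004,"rz":-0.004,"jaw":0.4},{"dx":0.08,"dy":-0.02,"dz":1.3,"rx":0.0,"ry":0.004,"rz":-0.004,"jaw":0.4},{"dx":0.08,"dy":-0.02,"dz":1.32,"rx":0.0,"ry":0.004,"rz":-0.004,"jaw":0.3},{"dx":0.08,"dy":-0.02,"dz":1.32,"rx":0.0,"ry":0.004,"rz":-0.004,"jaw":0.2},{"dx":0.08,"dy":-0.02,"dz":1.32,"rx":0.0,"ry":0.004,"rz":-0.004,"jaw":0.1},{"dx":0.08,"dy":-0.02,"dz":1.32,"rx":0.0,"ry":0.004,"rz":-0.004,"jaw":0.0},{"dx":0.08,"dy":-0.02,"dz":1.32,"rx":0.0,"ry":0.004,"rz":-0.004,"jaw":0.0},{"dx":0.08,"dy":-0.02,"dz":1.32,"rx":0.0,"ry":0.004,"rz":-0.004,"jaw":0.0}]' 70
python3 -c "
from h import *
st();o,p,R=now();print((R.inv().apply(keyP-p)*1000).round(1))"
```

```text
t: 11.8
ee_pos: [0.4942, 0.1415, 0.122]
ee_rot: [-0.147, 0.989, -0.001, 0.0]
wrist_force: [-0.3, -0.2, 2.9]
finger_gap: 0.0089
grasp_force: 70.1
t 11.8 grasp [0.4942 0.1414 0.0681] y [-0.291  0.957 -0.001] z [ 0.001 -0.001 -1.   ] F [-0.3 -0.2  2.9] T [-0.002 -0.012 -0.007] gap 0.0089 gf 70.1 q [ 0.23  0.15  2.11 -0.    0.88 -1.63]
[ 0.2 -0.9 80. ]
```

Run:
```python
from h import *
o,p,R=now()
H=np.array([.5608,.3405,.085])
for h in(.12,.05): plan(p,R,H+[0,0,h+.0261],RH,h)
```

```text
0.12 d [-3.042  4.271 -4.079] r [-0.001  0.     0.183] deg 10.5 mm 266.0 tcp [0.561 0.34  0.285]
0.05 d [-3.042  4.273 -2.329] r [-0.001  0.     0.183] deg 10.5 mm 230.0 tcp [0.561 0.34  0.215]
```

```bash
python3 -m creep '[{"dx":0.0,"dy":0.0,"dz":-0.4,"rx":0.0,"ry":0.0,"rz":0.0,"jaw":0.0},{"dx":0.0,"dy":0.0,"dz":-1.1,"rx":0.0,"ry":0.0,"rz":0.0,"jaw":0.0},{"dx":-0.2,"dy":0.3,"dz":-2.2,"rx":0.0,"ry":0.0,"rz":0.03,"jaw":0.0},{"dx":-0.7,"dy":1.0,"dz":-3.0,"rx":0.0,"ry":0.0,"rz":0.06,"jaw":0.0},{"dx":-1.4,"dy":2.0,"dz":-3.3,"rx":0.0,"ry":0.0,"rz":0.1,"jaw":0.0},{"dx":-2.1,"dy":3.0,"dz":-3.2,"rx":0.0,"ry":0.0,"rz":0.14,"jaw":0.0},{"dx":-2.7,"dy":3.8,"dz":-3.0,"rx":0.0,"ry":0.0,"rz":0.18,"jaw":0.0},{"dx":-3.04,"dy":4.27,"dz":-2.6,"rx":0.0,"ry":0.0,"rz":0.183,"jaw":0.0},{"dx":-3.04,"dy":4.27,"dz":-2.33,"rx":0.0,"ry":0.0,"rz":0.183,"jaw":0.0},{"dx":-3.04,"dy":4.27,"dz":-2.33,"rx":0.0,"ry":0.0,"rz":0.183,"jaw":0.0}]'
python3 - <<'E'
from h import *
st();o,p,R=now();print(camera_info("wrist")["t"])
q,d,W=world("wrist"); save(cv2.resize(q[130:300,150:350],None,fx=3.5,fy=3.5,interpolation=2),"w5"); np.savez("w5.npz",q=q,W=W)
q,d,W=world("top"); save(q,"t5")
E
```

```text
t: 13.05
ee_pos: [0.5592, 0.3392, 0.2129]
ee_rot: [-0.056, 0.998, -0.002, -0.002]
wrist_force: [0.3, 0.0, -0.5]
finger_gap: 0.0083
grasp_force: 69.8
t 13.05 grasp [0.559 0.339 0.159] y [-0.112  0.994 -0.003] z [-0.004 -0.004 -1.   ] F [ 0.3  0.  -0.5] T [0.015 0.015 0.025] gap 0.0083 gf 69.8 q [ 0.51  0.29  1.74 -0.    1.11 -1.17]
[-0.27440388 -0.57819181  0.11889485]
```

View pics/w5.png

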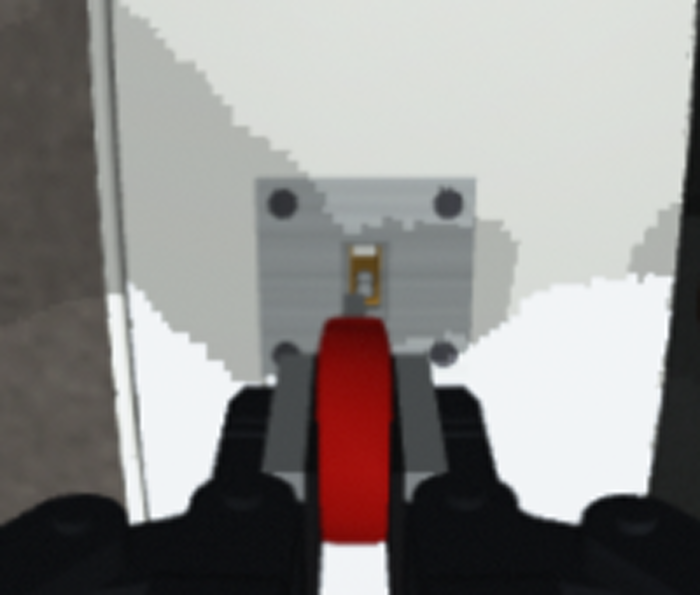

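The wrist crop shows the plate with screws at (283,204), (448,203), (286,353) and (444,352), and the slot at (365,275). The key's point is at (353,303), slightly left of the slot.

Run:
```python
from h import *
o,p,R=now()
f=lambda x,y:(150+(x+.5)/3.5-.5,130+(y+.5)/3.5-.5)
S=np.array([ray("wrist",*f(x,y),.085) for x,y in((283,204),(448,203),(286,353),(444,352))]);H=S.mean(0)
print(S.round(4),H.round(4)); k=ray("wrist",*f(365,245),.085),ray("wrist",*f(365,306),.085);print("slot front/back-visible",np.round(k,4))
T=ray("wrist",*f(353,305),.104);print("tip",T.round(4),"tcp",p.round(4))
L=np.stack([lx,ly],1);print("in locker axes: tip-TCP",((T-p)@L*1000).round(1),"H-TCP",((H-p)@L*1000).round(1),"slot-TCP",((np.array(k)-p)@L*1000).round(1))
e=S[1]-S[0]+S[3]-S[2];print("yaw of plate y",np.degrees(np.arctan2(e[1],e[0]))-90)
D=S[0]-S[2]+S[1]-S[3];print("x dir",np.degrees(np.arctan2(D[1],D[0])))
W=np.load("w5.npz")["W"];m=(abs(W[...,0]-.56)<.03)&(abs(W[...,1]-.34)<.03)&(W[...,2]<.095);print("lid z",np.median(W[m][:,2]))
```

```text
[[0.546  0.3235 0.085 ]
 [0.5421 0.3563 0.085 ]
 [0.5787 0.327  0.085 ]
 [0.5747 0.3601 0.085 ]] [0.5604 0.3417 0.085 ]
slot front/back-visible [[0.5528 0.3408 0.085 ]
 [0.5661 0.3423 0.085 ]]
tip [0.5583 0.339  0.104 ] tcp [0.5601 0.3393 0.2145]
in locker axes: tip-TCP [-1.8 -0.1] H-TCP [0.5 2.4] slot-TCP [[-7.1  2.3]
 [ 6.3  2.4]]
yaw of plate y 6.736465689991121
x dir -173.6193431160297
lid z 0.08492123931280456
```

```bash
python3 -m creep '[{"dx":0.0,"dy":0.03,"dz":0.05,"rx":0.0,"ry":-0.003,"rz":0.0,"jaw":0.0},{"dx":0.0,"dy":0.06,"dz":0.15,"rx":0.003,"ry":-0.003,"rz":0.0,"jaw":0.0},{"dx":0.0,"dy":0.06,"dz":0.28,"rx":0.003,"ry":-0.003,"rz":0.0,"jaw":0.0},{"dx":0.0,"dy":0.06,"dz":0.38,"rx":0.003,"ry":-0.003,"rz":0.0,"jaw":0.0},{"dx":0.0,"dy":0.06,"dz":0.45,"rx":0.003,"ry":-0.003,"rz":0.0,"jaw":0.0},{"dx":0.0,"dy":0.06,"dz":0.5,"rx":0.003,"ry":-0.003,"rz":0.0,"jaw":0.0},{"dx":0.0,"dy":0.06,"dz":0.54,"rx":0.003,"ry":-0.003,"rz":0.0,"jaw":0.0},{"dx":0.0,"dy":0.06,"dz":0.58,"rx":0.003,"ry":-0.003,"rz":0.0,"jaw":0.0},{"dx":0.0,"dy":0.06,"dz":0.62,"rx":0.003,"ry":-0.003,"rz":0.0,"jaw":0.0},{"dx":0.0,"dy":0.06,"dz":0.62,"rx":0.003,"ry":-0.003,"rz":0.0,"jaw":0.0}]'
python3 -c "
from h import *
st()"
```

```text
t: 14.4
ee_pos: [0.56, 0.3426, 0.1893]
ee_rot: [-0.056, 0.998, -0.002, 0.001]
wrist_force: [-0.6, -0.7, -0.1]
finger_gap: 0.0088
grasp_force: 69.8
t 14.4 grasp [0.5601 0.3423 0.1354] y [-0.112  0.994 -0.004] z [ 0.002 -0.004 -1.   ] F [-0.6 -0.7 -0.1] T [-0.001 -0.019  0.054] gap 0.0088 gf 69.8 q [ 0.51  0.32  1.75 -0.01  1.07 -1.17]
```

```bash
python3 -m creep '[{"dx":0.0,"dy":-0.01,"dz":0.04,"rx":0.0,"ry":0.0,"rz":0.0,"jaw":0.0},{"dx":0.0,"dy":-0.01,"dz":0.08,"rx":0.0,"ry":0.0,"rz":0.03,"jaw":0.0},{"dx":0.0,"dy":-0.01,"dz":0.12,"rx":0.0,"ry":0.0,"rz":-0.03,"jaw":0.0},{"dx":0.0,"dy":-0.01,"dz":0.15,"rx":0.0,"ry":0.0,"rz":0.03,"jaw":0.0},{"dx":0.0,"dy":-0.01,"dz":0.18,"rx":0.0,"ry":0.0,"rz":-0.03,"jaw":0.0},{"dx":0.0,"dy":-0.01,"dz":0.21,"rx":0.0,"ry":0.0,"rz":0.03,"jaw":0.0},{"dx":0.0,"dy":-0.01,"dz":0.24,"rx":0.0,"ry":0.0,"rz":-0.03,"jaw":0.0},{"dx":0.0,"dy":-0.01,"dz":0.27,"rx":0.0,"ry":0.0,"rz":0.03,"jaw":0.0},{"dx":0.0,"dy":-0.01,"dz":0.3,"rx":0.0,"ry":0.0,"rz":-0.03,"jaw":0.0},{"dx":0.0,"dy":-0.01,"dz":0.3,"rx":0.0,"ry":0.0,"rz":0.0,"jaw":0.0}]'
python3 -c "
from h import *
st()"
```

```text
t: 15.65
ee_pos: [0.5598, 0.3422, 0.1773]
ee_rot: [-0.055, 0.999, -0.002, 0.001]
wrist_force: [-0.8, 0.4, 0.1]
finger_gap: 0.0086
grasp_force: 69.8
t 15.65 grasp [0.5599 0.342  0.1234] y [-0.109  0.994 -0.004] z [ 0.002 -0.004 -1.   ] F [-0.8  0.4  0.1] T [0.174 0.216 0.035] gap 0.0086 gf 69.8 q [ 0.51  0.33  1.76 -0.    1.05 -1.16]
```

```bash
python3 -m creep '[{"dx":0.0,"dy":0.0,"dz":0.04,"rx":0.0,"ry":0.0,"rz":0.0,"jaw":0.0},{"dx":0.0,"dy":0.0,"dz":0.08,"rx":0.0,"ry":0.0,"rz":0.03,"jaw":0.0},{"dx":0.0,"dy":0.0,"dz":0.12,"rx":0.0,"ry":0.0,"rz":-0.03,"jaw":0.0},{"dx":0.0,"dy":0.0,"dz":0.15,"rx":0.0,"ry":0.0,"rz":0.03,"jaw":0.0},{"dx":0.0,"dy":0.0,"dz":0.18,"rx":0.0,"ry":0.0,"rz":-0.03,"jaw":0.0},{"dx":0.0,"dy":0.0,"dz":0.21,"rx":0.0,"ry":0.0,"rz":0.03,"jaw":0.0},{"dx":0.0,"dy":0.0,"dz":0.24,"rx":0.0,"ry":0.0,"rz":-0.03,"jaw":0.0},{"dx":0.0,"dy":0.0,"dz":0.27,"rx":0.0,"ry":0.0,"rz":0.03,"jaw":0.0},{"dx":0.0,"dy":0.0,"dz":0.3,"rx":0.0,"ry":0.0,"rz":-0.03,"jaw":0.0},{"dx":0.0,"dy":0.0,"dz":0.3,"rx":0.0,"ry":0.0,"rz":0.0,"jaw":0.0}]'
python3 -c "
from h import *
st()"
```

```text
t: 16.9
ee_pos: [0.5598, 0.3422, 0.1671]
ee_rot: [-0.055, 0.998, -0.002, 0.001]
wrist_force: [-5.1, -1.5, 8.7]
finger_gap: 0.0083
grasp_force: 71.2
t 16.9 grasp [0.5599 0.342  0.1132] y [-0.11   0.994 -0.004] z [ 0.002 -0.004 -1.   ] F [-5.1 -1.5  8.7] T [-0.198  1.089 -0.016] gap 0.0083 gf 71.2 q [ 0.51  0.34  1.77 -0.01  1.03 -1.17]
```

```bash
python3 -m creep '[{"dx":0.02,"dy":0.0,"dz":0.02,"rx":0.0,"ry":0.0,"rz":0.03,"jaw":0.0},{"dx":0.02,"dy":0.0,"dz":0.04,"rx":0.0,"ry":0.0,"rz":-0.03,"jaw":0.0},{"dx":0.02,"dy":0.0,"dz":0.06,"rx":0.0,"ry":0.0,"rz":0.03,"jaw":0.0},{"dx":0.02,"dy":0.0,"dz":0.08,"rx":0.0,"ry":0.0,"rz":-0.03,"jaw":0.0},{"dx":0.02,"dy":0.0,"dz":0.1,"rx":0.0,"ry":0.0,"rz":0.03,"jaw":0.0},{"dx":0.02,"dy":0.0,"dz":0.1,"rx":0.0,"ry":0.0,"rz":-0.03,"jaw":0.0},{"dx":0.02,"dy":0.0,"dz":0.1,"rx":0.0,"ry":0.0,"rz":0.03,"jaw":0.0},{"dx":0.02,"dy":0.0,"dz":0.1,"rx":0.0,"ry":0.0,"rz":-0.03,"jaw":0.0},{"dx":0.02,"dy":0.0,"dz":0.1,"rx":0.0,"ry":0.0,"rz":0.0,"jaw":0.0},{"dx":0.02,"dy":0.0,"dz":0.1,"rx":0.0,"ry":0.0,"rz":0.0,"jaw":0.0}]'
python3 - <<'E'
from h import *
st()
q,d,W=world("side"); save(cv2.resize(q[120:200,215:305],None,fx=6.5,fy=6.5,interpolation=2),"s6")
E
```

```text
t: 18.15
ee_pos: [0.5597, 0.3422, 0.1649]
ee_rot: [-0.055, 0.998, -0.002, 0.002]
wrist_force: [-6.7, -2.7, 16.8]
finger_gap: 0.0086
grasp_force: 72.3
t 18.15 grasp [0.5599 0.342  0.111 ] y [-0.11   0.994 -0.004] z [ 0.004 -0.004 -1.   ] F [-6.7 -2.7 16.8] T [-0.527  1.419  0.052] gap 0.0086 gf 72.3 q [ 0.51  0.34  1.77 -0.01  1.03 -1.17]
```

View pics/s6.png

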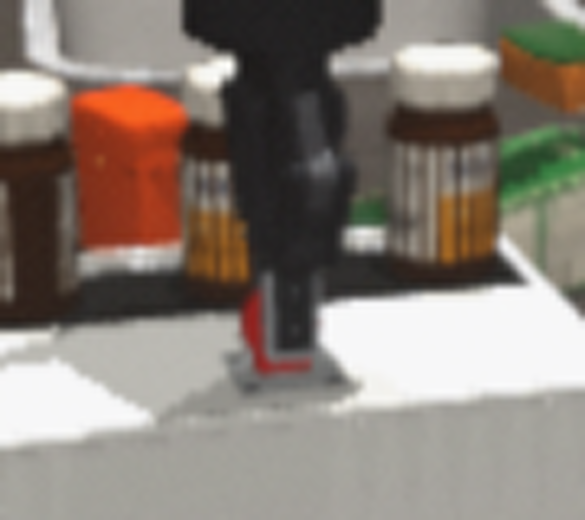

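The side crop shows the red head down on the plate, its foot edge at about (290,368). The bottles behind are undisturbed. I'll press a little more to confirm it's home.

```bash
python3 -m creep '[{"dx":0.02,"dy":0.0,"dz":0.02,"rx":0.0,"ry":0.0,"rz":0.03,"jaw":0.0},{"dx":0.03,"dy":0.0,"dz":0.04,"rx":0.0,"ry":0.0,"rz":-0.03,"jaw":0.0},{"dx":0.03,"dy":0.0,"dz":0.06,"rx":0.0,"ry":0.0,"rz":0.03,"jaw":0.0},{"dx":0.03,"dy":0.0,"dz":0.08,"rx":0.0,"ry":0.0,"rz":-0.03,"jaw":0.0},{"dx":0.03,"dy":0.0,"dz":0.08,"rx":0.0,"ry":0.0,"rz":0.04,"jaw":0.0},{"dx":0.03,"dy":0.0,"dz":0.08,"rx":0.0,"ry":0.0,"rz":-0.04,"jaw":0.0},{"dx":0.03,"dy":0.0,"dz":0.08,"rx":0.0,"ry":0.0,"rz":0.04,"jaw":0.0},{"dx":0.03,"dy":0.0,"dz":0.08,"rx":0.0,"ry":0.0,"rz":0.0,"jaw":0.0},{"dx":0.03,"dy":0.0,"dz":0.08,"rx":0.0,"ry":0.0,"rz":0.0,"jaw":0.0},{"dx":0.03,"dy":0.0,"dz":0.08,"rx":0.0,"ry":0.0,"rz":0.0,"jaw":0.0}]'
python3 - <<'E'
from h import *
st()
E
```

```text
t: 19.45
ee_pos: [0.5596, 0.3423, 0.1648]
ee_rot: [-0.055, 0.998, -0.002, 0.003]
wrist_force: [-7.9, -5.7, 28.0]
finger_gap: 0.0092
grasp_force: 74.0
t 19.45 grasp [0.5599 0.3421 0.1109] y [-0.111  0.994 -0.003] z [ 0.006 -0.003 -1.   ] F [-7.9 -5.7 28. ] T [-1.053  1.875 -0.034] gap 0.0092 gf 74.0 q [ 0.51  0.34  1.78 -0.01  1.02 -1.16]
```

Pressing harder gave 28 N with no travel, so the key is home. I'll ease off and turn clockwise, which is +rz because the tool points down.

```bash
python3 -m creep '[{"dx":0.0,"dy":0.0,"dz":-0.05,"rx":0.0,"ry":0.0,"rz":0.0,"jaw":0.0},{"dx":0.0,"dy":0.0,"dz":-0.1,"rx":0.0,"ry":0.0,"rz":0.05,"jaw":0.0},{"dx":0.0,"dy":0.0,"dz":-0.1,"rx":0.0,"ry":0.0,"rz":0.15,"jaw":0.0},{"dx":0.0,"dy":0.0,"dz":-0.1,"rx":0.0,"ry":0.0,"rz":0.27,"jaw":0.0},{"dx":0.0,"dy":0.0,"dz":-0.1,"rx":0.0,"ry":0.0,"rz":0.4,"jaw":0.0},{"dx":0.0,"dy":0.0,"dz":-0.1,"rx":0.0,"ry":0.0,"rz":0.53,"jaw":0.0},{"dx":0.0,"dy":0.0,"dz":-0.1,"rx":0.0,"ry":0.0,"rz":0.66,"jaw":0.0},{"dx":0.0,"dy":0.0,"dz":-0.1,"rx":0.0,"ry":0.0,"rz":0.79,"jaw":0.0},{"dx":0.0,"dy":0.0,"dz":-0.1,"rx":0.0,"ry":0.0,"rz":0.9,"jaw":0.0},{"dx":0.0,"dy":0.0,"dz":-0.1,"rx":0.0,"ry":0.0,"rz":0.9,"jaw":0.0}]' 90
python3 - <<'E'
from h import *
st();o,p,R=now();y=R.as_matrix()[:,1];print("turned",np.radians(96.45)-np.arctan2(y[1],y[0]))
E
```

```text
t: 20.7
ee_pos: [0.5591, 0.341, 0.165]
ee_rot: [0.385, 0.923, -0.002, 0.003]
wrist_force: [-2.8, -6.4, 13.6]
finger_gap: 0.0085
grasp_force: 89.0
t 20.7 grasp [0.5593 0.3407 0.1111] y [ 0.71   0.704 -0.001] z [ 0.005 -0.006 -1.   ] F [-2.8 -6.4 13.6] T [-1.099  0.853  0.054] gap 0.0085 gf 89.0 q [ 0.51  0.34  1.78 -0.01  1.03 -0.26]
turned 0.9022485012523581
```

```bash
python3 -m creep '[{"dx":0.0,"dy":0.0,"dz":0.0,"rx":0.0,"ry":0.0,"rz":0.12,"jaw":0.0},{"dx":0.0,"dy":0.0,"dz":0.0,"rx":0.0,"ry":0.0,"rz":0.25,"jaw":0.0},{"dx":0.0,"dy":0.0,"dz":0.0,"rx":0.0,"ry":0.0,"rz":0.38,"jaw":0.0},{"dx":0.0,"dy":0.0,"dz":0.0,"rx":0.0,"ry":0.0,"rz":0.5,"jaw":0.0},{"dx":0.0,"dy":0.0,"dz":0.0,"rx":0.0,"ry":0.0,"rz":0.6,"jaw":0.0},{"dx":0.0,"dy":0.0,"dz":0.0,"rx":0.0,"ry":0.0,"rz":0.68,"jaw":0.0},{"dx":0.0,"dy":0.0,"dz":0.0,"rx":0.0,"ry":0.0,"rz":0.74,"jaw":0.0},{"dx":0.0,"dy":0.0,"dz":0.0,"rx":0.0,"ry":0.0,"rz":0.78,"jaw":0.0},{"dx":0.0,"dy":0.0,"dz":0.0,"rx":0.0,"ry":0.0,"rz":0.8,"jaw":0.0},{"dx":0.0,"dy":0.0,"dz":0.0,"rx":0.0,"ry":0.0,"rz":0.8,"jaw":0.0}]' 90
python3 - <<'E'
from h import *
st();o,p,R=now();y=R.as_matrix()[:,1];print("turned",np.radians(96.45)-np.arctan2(y[1],y[0]))
E
```

```text
t: 21.95
ee_pos: [0.5585, 0.3407, 0.165]
ee_rot: [0.713, 0.701, -0.001, 0.003]
wrist_force: [-5.6, -7.6, 15.7]
finger_gap: 0.0083
grasp_force: 89.3
t 21.95 grasp [0.5586 0.3403 0.1111] y [ 1.    -0.018  0.003] z [ 0.003 -0.006 -1.   ] F [-5.6 -7.6 15.7] T [-1.226  1.183  0.124] gap 0.0083 gf 89.3 q [ 0.51  0.34  1.78 -0.01  1.03  0.53]
turned 1.7013793953690168
```

```bash
python3 -m creep '[{"dx":0.0,"dy":0.0,"dz":0.0,"rx":0.0,"ry":0.0,"rz":0.02,"jaw":0.0},{"dx":0.0,"dy":0.0,"dz":0.0,"rx":0.0,"ry":0.0,"rz":0.04,"jaw":0.0},{"dx":0.0,"dy":0.0,"dz":0.0,"rx":0.0,"ry":0.0,"rz":0.06,"jaw":0.0},{"dx":0.0,"dy":0.0,"dz":0.0,"rx":0.0,"ry":0.0,"rz":0.08,"jaw":0.0},{"dx":0.0,"dy":0.0,"dz":0.0,"rx":0.0,"ry":0.0,"rz":0.1,"jaw":0.0},{"dx":0.0,"dy":0.0,"dz":0.0,"rx":0.0,"ry":0.0,"rz":0.1,"jaw":0.0},{"dx":0.0,"dy":0.0,"dz":0.0,"rx":0.0,"ry":0.0,"rz":0.1,"jaw":0.0},{"dx":0.0,"dy":0.0,"dz":0.0,"rx":0.0,"ry":0.0,"rz":0.1,"jaw":0.0},{"dx":0.0,"dy":0.0,"dz":0.0,"rx":0.0,"ry":0.0,"rz":0.1,"jaw":0.0},{"dx":0.0,"dy":0.0,"dz":0.0,"rx":0.0,"ry":0.0,"rz":0.1,"jaw":0.0}]' 90
python3 - <<'E'
from h import *
st();o,p,R=now();y=R.as_matrix()[:,1];print("turned",np.radians(96.45)-np.arctan2(y[1],y[0]))
E
```

```text
t: 23.2
ee_pos: [0.5584, 0.3407, 0.165]
ee_rot: [0.748, 0.664, -0.001, 0.003]
wrist_force: [-6.1, -6.7, 15.3]
finger_gap: 0.0084
grasp_force: 89.3
t 23.2 grasp [0.5585 0.3403 0.1111] y [ 0.993 -0.118  0.004] z [ 0.003 -0.006 -1.   ] F [-6.1 -6.7 15.3] T [-1.173  1.148  0.09 ] gap 0.0084 gf 89.3 q [ 0.51  0.34  1.78 -0.01  1.03  0.63]
turned 1.801176497453646
```

Run:
```python
from h import *
q,d,W=world("wrist"); save(cv2.resize(q[130:300,150:350],None,fx=3.5,fy=3.5,interpolation=2),"w7")
print([telemetry.observe()["torque"].round(3)])
```

```text
[array([-1.12 ,  1.196,  0.105])]
```

View pics/w7.png

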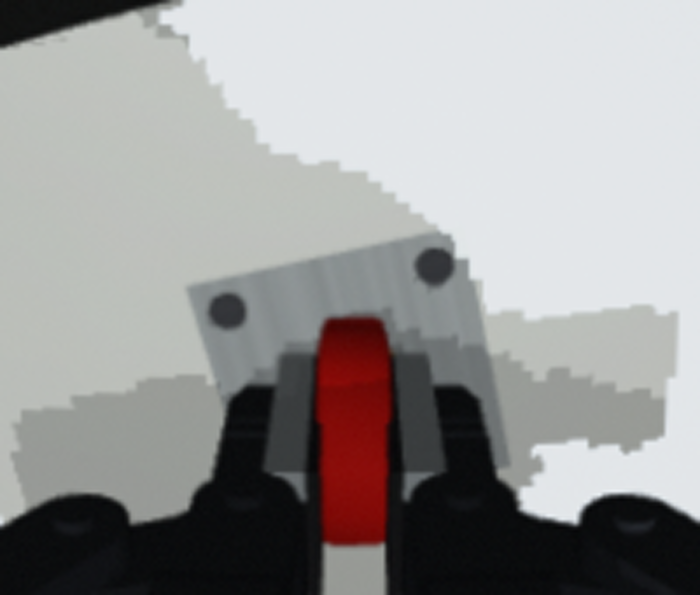

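The wrist crop shows the red head square between the pads, with the plate now about 14° past a quarter turn relative to the tool. So the key turned with the gripper. I'll press slightly further to confirm the stop by torque.

```bash
python3 -m creep '[{"dx":0.0,"dy":0.0,"dz":0.0,"rx":0.0,"ry":0.0,"rz":0.02,"jaw":0.0},{"dx":0.0,"dy":0.0,"dz":0.0,"rx":0.0,"ry":0.0,"rz":0.04,"jaw":0.0},{"dx":0.0,"dy":0.0,"dz":0.0,"rx":0.0,"ry":0.0,"rz":0.06,"jaw":0.0},{"dx":0.0,"dy":0.0,"dz":0.0,"rx":0.0,"ry":0.0,"rz":0.08,"jaw":0.0},{"dx":0.0,"dy":0.0,"dz":0.0,"rx":0.0,"ry":0.0,"rz":0.08,"jaw":0.0},{"dx":0.0,"dy":0.0,"dz":0.0,"rx":0.0,"ry":0.0,"rz":0.08,"jaw":0.0},{"dx":0.0,"dy":0.0,"dz":0.0,"rx":0.0,"ry":0.0,"rz":0.08,"jaw":0.0},{"dx":0.0,"dy":0.0,"dz":0.0,"rx":0.0,"ry":0.0,"rz":0.08,"jaw":0.0},{"dx":0.0,"dy":0.0,"dz":0.0,"rx":0.0,"ry":0.0,"rz":0.08,"jaw":0.0},{"dx":0.0,"dy":0.0,"dz":0.0,"rx":0.0,"ry":0.0,"rz":0.08,"jaw":0.0}]' 90
python3 - <<'E'
from h import *
st();o,p,R=now();y=R.as_matrix()[:,1];print("turned",np.radians(96.45)-np.arctan2(y[1],y[0]))
T=[]
for i in range(5): camera("side");o=telemetry.observe();T.append(np.r_[o["torque"][2],o["joint_efforts"][5]])
print(np.round(T,3))
caps()
E
```

```text
t: 24.5
ee_pos: [0.5582, 0.3408, 0.165]
ee_rot: [0.773, 0.634, -0.001, 0.003]
wrist_force: [-6.5, -6.7, 14.9]
finger_gap: 0.0083
grasp_force: 89.4
t 24.5 grasp [0.5584 0.3404 0.1111] y [ 0.981 -0.196  0.004] z [ 0.003 -0.006 -1.   ] F [-6.5 -6.7 14.9] T [-1.116  1.208  0.302] gap 0.0083 gf 89.4 q [ 0.51  0.34  1.78 -0.01  1.03  0.71]
turned 1.8808068935816356
[[0.301 0.295]
 [0.298 0.295]
 [0.282 0.295]
 [0.281 0.295]
 [0.32  0.295]]
top 0.4612 493 [0.4612 0.4239 0.1783] ((461.31329345703125, 424.74420166015625), 22.080448150634766)
top 0.5514 111 [0.542  0.4452 0.178 ] ((544.2022705078125, 444.85552978515625), 17.667633056640625)
```

Torque rose from 0.10 to 0.30 N m, so the key is at its stop. One numeric check of the bottles and keys, then I'll hand in.

Run:
```python
from h import *
A=np.load("side1.npz"); p,W,L=plate("side")
for n,P,X in(("before",A["p"],A["L"]),("now",p,L)):
    w=P.min(2)>110
    for x in(-.097,-.005,.087):
        m=w&(abs(X[...,0]-x)<.03)&(abs(X[...,1]-.054)<.03)&(X[...,2]>.08)&(X[...,2]<.1); q=X[m]
        print(n,x,len(q),q.mean(0).round(4) if len(q) else "",q[:,2].max().round(4) if len(q) else "")
hsv=cv2.cvtColor(p,cv2.COLOR_RGB2HSV)
for n,a,b_ in(("blue",100,130),("yel",22,34)):
    m=(hsv[...,0]>a)&(hsv[...,0]<b_)&(hsv[...,1]>150)&(abs(W[...,1]-.155)<.03)&(abs(W[...,0]-.54)<.07)&(W[...,2]>.04);print(n,m.sum(),W[m].mean(0).round(3))
```

```text
before -0.097 146 [-0.1025  0.0444  0.0909] 0.0962
before -0.005 137 [-0.0117  0.044   0.0906] 0.0964
before 0.087 131 [0.078  0.0454 0.0904] 0.0961
now -0.097 147 [-0.1022  0.0445  0.0908] 0.0965
now -0.005 0  
now 0.087 129 [0.0782 0.0451 0.0907] 0.0967
blue 166 [0.529 0.149 0.064]
yel 157 [0.569 0.162 0.064]
```

```bash
python3 -c "
from h import *
print(job_done())"
```

```text
the job is handed in; nothing more can be done
None
```

The job is handed in: the tipped bottle stands mid-strip between the other two, and the red key is fully seated and turned clockwise to its stop, where the gripper is still holding it (at the last check the gripper hid most of the middle bottle and, from above, the back one, but what I could see was upright and in place).

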